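# Gauge a sample bar, then open the clay extruder of unknown thread hand

## Robot

A 6-joint arm with a two-finger parallel gripper is mounted at the origin on the work surface. World frame = base frame: x ahead of the robot, y to its left, z up, the work surface at z = 0. Lengths are in m, angles in rad, forces in N, time in s.
With the tool pointing down it reaches from about 0.375 to 0.9 m from the base axis. Payload 3.1 kg.
Tool frame: the origin (TCP) lies where the fingers leave the gripper's body, on its centre line; the fingertips stand 73 mm ahead of it and the grasp point (between the pads) lies 54 mm ahead of it; z points along the fingers, y is the line along which they close (so a half turn about z gives the same grasp; the last joint's range is limited). The gripper opens to 85 mm and grips with 20 to 120 N. Pads are 22 mm wide; open, the fingers measure 114 mm over their backs; the gripper's body (76 mm by 85 mm) begins 54 mm behind the grasp point. The pads swing forward as they close: fully open they stand 13 mm farther back than shut.
Start: joints at [0.924, 0.527, 1.433, -0, 1.181, -0.178], TCP at [0.282, 0.558, 0.304] pointing down, gripper open.
Joint ranges: [-3.08, 3.08], [-0.75, 2.2], [0.22, 2.44], [-1.43, 4.57], [0, 2.65], [-2.85, 2.85]. Speed limits (rad/s): [2.79, 2.79, 3.14, 3.14, 3.14, 3.14].

## Interface

Orientations are given as a unit quaternion [x, y, z, w].
In Python, from station import manip gives the robot as it stands.
- The arm moves only by the shell command python3 -m crank 'ROWS' [FORCE]. ROWS is JSON, a list of rows, each an object with "dp": the shift along the tool's x, y, z normalised to -1 to 1, where 1 is 50 cm, a list of three; "delta_rot": the turn, a rotation vector about the tool's x, y, z normalised to -1 to 1, where 1 is 2 pi rad, a list of three; "fingers": the opening, from -1 (shut) to 1 (fully open). A call has 1 to 12 rows; each row shifts and turns the commanded pose from where the row before left it, along the tool's axes as they then stand; what a row does not reach is not made up. A row lasts 1/12 s, in which the tool goes at most 41.7 mm and 7.16 degrees, less where a joint would pass 70% of its speed; a pose out of reach is approached as far as the arm can. A call with a number of a shift or a turn outside -1 to 1 is refused whole. A call with a gripper value outside its range is refused whole. The fingers move at their own pace and stop on an object; FORCE is the grip in N (left out, the last holds). Time passes only in rows, so rows that do not move let the fingers close. It gives the time, the measured TCP pose, the force, the opening and the grip force at its end, in the units of the state.
- manip.sense(): the state, without advancing time (a new reading comes with each control period).
- manip.snapshot(name): name is "side" or "top" or "wrist"; returns (picture, depth): 420x560x3 uint8, red, green, blue; 420x560 float32, m along the optical axis (not along the pixel's ray), 0 where there is no reading.
- manip.camera_model(name): a dict with "fx", "fy", "cx", "cy" (pixels), "k1" (the pictures are not rectified: a ray, as slopes to the right and down, at radius r is drawn at 1 + k1 r^2 times it, then the intrinsics apply), "origin" and "attitude" of the camera in the world. Camera axes: x right, y up, looking along -z (the intrinsics and any distortion apply to the point x, -y, -z); pixel columns grow to the right and rows downward; lengths in m; the calibration is good to about 2 mm. A picture is of the moment at which its call begins: read the wrist's pose just before it. camera_model takes no time and is no camera call; for the wrist camera it gives the pose at the moment of the call.
- manip.sign_off(): hands the job in; it is judged then, once.
The state is a dict: "t": time; "q": joint angles; "qd": joint speeds; "tau": joint torques, N m; "tcp_pos": TCP position; "tool_rot": TCP orientation; "force": force on the tool from outside, world axes, zero at the start; "ft_torque": the same for the moment, N m; "finger_gap": opening from 0.0 (shut) to 1.0 (fully open); "gripper_force": force on a finger pad.
Only numpy, scipy, OpenCV 4.12 (cv2) and the standard library are available. Lean on these libraries where they do the work, as an engineer would, in place of code of your own. Each camera call takes 0.05 s, during which the arm holds its last target. There are 200 camera calls.

## Task

I want to extrude clay to match an old sample: press the red knob of the bench gauge gently down until its foot rests firmly on the bar lying under it, keep it pressed there for about a second so that I can read the dial, and let it spring back up by itself. Then unscrew the knurled steel cap of the hand extruder in the wooden block (nobody remembers whether this one has a right-hand or a left-hand thread, so try it both ways) and lift it straight off. Finish while still holding the cap in the gripper, level and well clear of the barrel (at least 60 mm higher than it sat), so that I can change the die; do not put it down, and leave everything else where it is, the yellow dust cover and the bars included.

Things in the scene. Friction and masses are not known exactly. Their poses are not given: they have to be found in the camera images.
- gauge: Bench thickness gauge, fixed: dark square plate 200 x 200 x 25 mm on the table; a steel column 190 mm high, 78 mm to the spindle's +y side; a round black dial head (60 mm across, top at 184 mm) with a vertical spindle, foot below, red knob above. Only the knob is higher than 190 mm. Origin: centre of the plate's underside, right under the spindle; z up.
- gauge_knob (a point): Centre of the top face of the gauge's round red knob (28 mm across, 12 mm thick), 218 mm above the table when up. It moves with the spindle and foot.
- gauge_foot (a joint): How far the spindle (knob and foot) is pushed down, m: 0 when up, limit 0.034. Bar thickness = 0.035 - reading, so 0.025, 0.019 or 0.013 when resting on the 10, 16 or 22 mm bar. A spring lifts it again: 2 N to push at the top, 5 N at the bottom; beyond contact with the bar it is rigid.
- bar_thin: Brick-red fired clay sample bar, 24 x 60 x 10 mm (x, y, z). Origin: centre of its underside. The three bars lie side by side on the gauge's plate, 60 mm apart along the gauge's x; any one of them may be the middle one, under the foot.
- bar_mid: White fired clay sample bar, 24 x 60 x 16 mm. Origin: centre of its underside.
- bar_thick: Buff fired clay sample bar, 24 x 60 x 22 mm. Origin: centre of its underside.
- stand: Hardwood loading block, fixed, 120 x 270 x 70 mm (x, y, z). Origin: centre of its underside. Two alike aluminium extruder barrels (50 mm across) stand fixed in it on axes 70 mm to its +y and -y sides; shoulders 170 mm, tops of the 34 mm necks 200 mm above the table. One carries the steel cap, the other the yellow cover; which is which varies.
- cap: Knurled steel screw cap, a ring 54 mm across and 34 mm high with a 22 mm hole in its top showing the brass die, 0.08 to 0.15 kg. Origin: centre of its underside, 172 mm above the table when seated; z up along the barrel. Grip it across at any yaw, fingertips down to about 177 mm. Two lugs inside hook under a coarse slanted two-start thread on the neck.
- cover: Yellow plastic dust cover, a plain cup 58 mm across and 38 mm high put upside down over the other barrel's neck. Origin: centre of its lower rim, 172 mm above the table. Loose; leave it.
- plunger: The extruder's plunger lying on the table: 44 mm black disc, steel rod, 110 mm wooden cross handle, 215 mm long along its x. Origin: on the table under the middle. Leave it.
- bowl: Terracotta bowl, 124 mm across, 45 mm high. Origin: centre of its foot. Leave it.
- mug: Dark stoneware mug, 76 mm across, 80 mm high, with a handle. Origin: centre of its foot. Leave it.
- tile: White relief tile with red-brown stripes, 80 x 80 x 12 mm. Origin: centre of its underside. Leave it.
- gauge_sole (a point): Centre of the underside of the gauge's flat round steel foot (24 mm across), 60 mm above the table and 35 mm above the plate when up. For a true reading keep a light push on the bar, a newton or more beyond the spring's own force: when a force-stopped arm relaxes the foot may be left only just touching, so lean about 1 mm further.
- cap_top (a point): Centre of the cap's top (206 mm high when seated). Loosening way: turns easily; free to lift straight off after 60 degrees (60 to 130 will do); need not rise while turning. Wrong way: stops dead within about 5 degrees. Which way loosens, counter-clockwise or clockwise from above, differs from run to run and cannot be seen: if it stops dead or will not lift, turn it the other way.
There are look-alikes about, which are no part of the job. Leave any green look-alike of the bar_thick alone.

How it is judged:
On the way, in this order (a step that is already met when the one before it is completed fails the run):
1. the gauge's foot is held down on the bar under it, pressing lightly, for 0.6 s (((contact force between gauge_foot and bar_thin above 0.3 N and value of joint gauge_foot between 0.0225 and 0.0275 m) or (contact force between gauge_foot and bar_mid above 0.3 N and value of joint gauge_foot between 0.0165 and 0.0215 m) or (contact force between gauge_foot and bar_thick above 0.3 N and value of joint gauge_foot between 0.0105 and 0.0155 m))), for 0.6 s.
2. the cap is unscrewed and lifted off the neck (more than 35 mm up) in the fingers (z of cap in the frame of stand above 0.207 m and contact force between cap and the fingers above 1 N), for 0.1 s.
At the end, for the whole second after the job is handed in: The cap is still held, at rest and level within 15 degrees, at least 55 mm above where it sat, touching only the fingers; the gauge foot is back up (3 mm), bars within 15 mm, dust cover 20 mm, plunger, bowl, mug and tile 30 mm of their starts (z of cap in the frame of stand above 0.227 m and contact force between cap and the fingers above 1 N and contact force between cap and stand below 0.1 N and contact force between cap and gauge below 0.1 N and contact force between cap and cover below 0.1 N and angle between cap's own z axis and vertical below 0.26 rad and linear speed of cap below 0.03 m/s and value of joint gauge_foot below 0.003 m and distance of cover from where it was at the start of the episode below 0.02 m and distance of each of bar_thin, bar_mid, bar_thick from where it was at the start of the episode below 0.015 m and distance of each of plunger, bowl, mug, tile from where it was at the start of the episode below 0.03 m); the arm keeps its last pose, push and grip.
It fails at once if the gauge's foot is driven into a sample bar with more than 40 N (contact force between gauge_foot and bar_thin above 40 N or contact force between gauge_foot and bar_mid above 40 N or contact force between gauge_foot and bar_thick above 40 N).
It fails at once if the dust cover is pulled off or shoved more than 20 mm (distance of cover from where it was at the start of the episode above 0.02 m).
It fails at once if a sample bar is pushed more than 15 mm (distance of any of bar_thin, bar_mid, bar_thick from where it was at the start of the episode above 0.015 m).
It fails at once if the plunger, bowl, mug or tile is moved more than 30 mm (distance of any of plunger, bowl, mug, tile from where it was at the start of the episode above 0.03 m).
It also fails if it takes over 72 s, if anything falls off the work surface, if the arm or the gripper's body presses on something with over 40 N, if the wrist force passes 120 N, or if a joint passes its speed limit or range.

## Working session

There is one attempt and no reset: what is moved stays moved. The work goes in short steps, Python scripts to look and compute and a shell command to move; the robot and the scene stay as the last step left them, time stands still between calls to the robot, and variables do not carry over. Pictures are saved under pics/ and viewed, at most 10 in all, crops included, and the job is handed in when it is done.

```bash
ls; mkdir -p pics; cat > h.py <<'E'
import numpy as np, cv2
from scipy.spatial.transform import Rotation as R
from station import manip
def cam(n):
    m=manip.camera_model(n); a=np.array(m["attitude"],float)
    Rm=a if a.shape==(3,3) else R.from_quat(a).as_matrix()
    return m,Rm,np.array(m["origin"])
def ray(c,u,v):
    m,Rm,o=c
    K=np.array([[m["fx"],0,m["cx"]],[0,m["fy"],m["cy"]],[0,0,1]])
    p=cv2.undistortPoints(np.array([[[u,v]]],float),K,np.array([m["k1"],0,0,0,0.]))[0,0]
    # model: distortion factor 1+k1 r^2
    return o,Rm@np.array([p[0],-p[1],-1.])
def onplane(c,u,v,z):
    o,d=ray(c,u,v); return o+d*(z-o[2])/d[2]
def atdepth(c,u,v,D):
    o,d=ray(c,u,v); return o+d*D
E
python3 - <<'E'
from h import *
for n in("top","side"):
    p,d=manip.snapshot(n); cv2.imwrite(f"pics/{n}0.png",p[...,::-1]); np.savez(f"pics/{n}0.npz",p=p,d=d)
    print(n,manip.camera_model(n))
print(manip.sense())
E
```

```text
pics
top {'fx': 397.6968754330552, 'fy': 397.6968754330552, 'cx': 283.36581857254873, 'cy': 204.4942875494883, 'k1': 0.01929526464470501, 'origin': array([ 0.51252628, -0.0555751 ,  1.06875388]), 'attitude': array([-0.02748068,  0.02038649,  0.71353211, -0.69978649])}
side {'fx': 440.8941968658264, 'fy': 440.8941968658264, 'cx': 277.41969725424224, 'cy': 209.85938391850758, 'k1': -0.04706916909427791, 'origin': array([ 0.50907585, -0.68190712,  0.80352803]), 'attitude': array([ 0.37443799, -0.02097312, -0.03512293,  0.92634913])}
{'t': 0.1, 'q': array([ 9.24496033e-01,  5.28376160e-01,  1.43377700e+00,  1.12196038e-05,
        1.18139273e+00, -1.78459351e-01]), 'qd': array([-0.00028951, -0.00120839, -0.00223196, -0.00020969,  0.00190739,
        0.00030947]), 'tau': array([-5.47035688e-04, -4.43305492e+01, -1.78585696e+01, -2.18236505e-04,
        3.93921684e-03,  1.09280077e-05]), 'tcp_pos': array([0.28149178, 0.55745844, 0.30302861]), 'tool_rot': array([ 2.31794959e-01,  9.72764176e-01, -8.92665330e-04, -3.96170947e-04]), 'force': array([ 0.17506582,  0.48123878, -0.19658823]), 'ft_torque': array([-0.03122667,  0.04385237,  0.02452326]), 'gripper_force': 0.0, 'finger_gap': 0.9992160235530737}
```

View pics/top0.png

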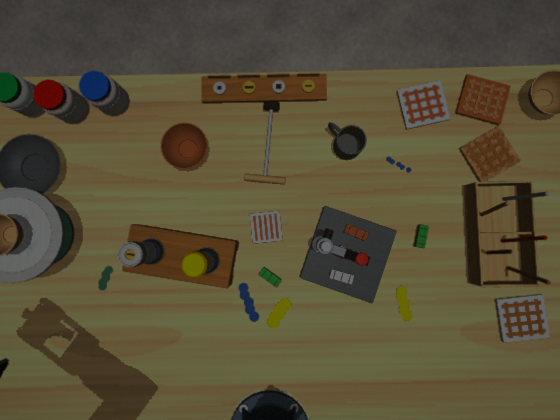

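View pics/side0.png

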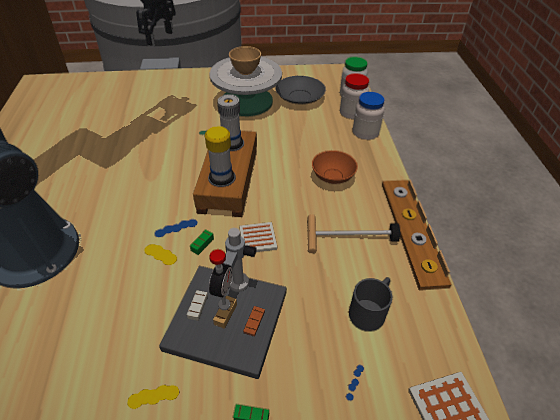

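Top view: the red knob is at (362,259), its column at (323,244), the capped barrel's steel ring at (131,254) and the yellow cover at (194,265). In the side view the knob is at (218,257), the cap at (229,102) and the buff bar under the foot.
- Knob candidates: knob (362,259), red jar lid (50,95), red tool handle (525,238). I choose the one on the gauge.
- Cap candidates: steel ring with brass hole (131,254), yellow cover (194,265), rack dies (219,88)/(279,88). I choose the ring on the block.

```bash
python3 - <<'E'
from h import *
T=np.load("pics/top0.npz");S=np.load("pics/side0.npz");ct,cs=cam("top"),cam("side")
def blob(p,box,kind):
    x0,y0,x1,y1=box; h=cv2.cvtColor(p[y0:y1,x0:x1],cv2.COLOR_RGB2HSV).astype(int)
    if kind=="red": m=((h[...,0]<6)|(h[...,0]>174))&(h[...,1]>170)&(h[...,2]>60)
    if kind=="yel": m=(h[...,0]>22)&(h[...,0]<34)&(h[...,1]>170)&(h[...,2]>60)
    n,l,s,c=cv2.connectedComponentsWithStats(m.astype(np.uint8)); i=1+np.argmax(s[1:,4])
    return c[i]+[x0,y0],s[i]
def tri(a,b):
    (o1,d1),(o2,d2)=a,b; d1=d1/np.linalg.norm(d1);d2=d2/np.linalg.norm(d2)
    t=np.linalg.lstsq(np.c_[d1,-d2],o2-o1,rcond=None)[0]; p,q=o1+d1*t[0],o2+d2*t[1]; return (p+q)/2,np.linalg.norm(p-q)
for nm,bt,bs,k in(("knob",(345,245,380,275),(205,245,232,272),"red"),("cover",(175,245,215,285),(200,122,236,155),"yel")):
    a,sa=blob(T["p"],bt,k);b,sb=blob(S["p"],bs,k);print(nm,a,sa,b,sb,tri(ray(ct,*a),ray(cs,*b)))
    u,v=a.round().astype(int);print(" depth",T["d"][v,u],atdepth(ct,*a,T["d"][v,u]))
# cap: top-surface points by depth
vs,us=np.mgrid[235:275,112:152]
P=np.array([atdepth(ct,u,v,T["d"][v,u]) for u,v in zip(us.ravel(),vs.ravel())])
k=(P[:,2]>.19)&(P[:,2]<.225);q=P[k];print("cap",k.sum(),np.median(q,0),q.min(0),q.max(0),cv2.minEnclosingCircle(q[:,:2].astype(np.float32)))
for (u,v) in((323,244),(345,250)): print(u,v,atdepth(ct,u,v,T["d"][v,u]))
# gauge plate
h=cv2.cvtColor(T["p"],cv2.COLOR_RGB2HSV); 
def rect(box,f,z):
    x0,y0,x1,y1=box;hh=h[y0:y1,x0:x1].astype(int);m=f(hh).astype(np.uint8)
    m=cv2.morphologyEx(m,cv2.MORPH_CLOSE,np.ones((9,9)));c=max(cv2.findContours(m,0,2)[0],key=cv2.contourArea)
    r=cv2.minAreaRect(c);b=cv2.boxPoints(r)+[x0,y0];w=np.array([onplane(ct,*p,z) for p in b]);e=w[1]-w[0]
    print("rect",w[:,:2].round(3).tolist(),"ctr",w.mean(0),"yaw",np.degrees(np.arctan2(e[1],e[0])))
rect((290,195,405,310),lambda h:(h[...,1]<80)&(h[...,2]<110),.025)
rect((115,215,245,295),lambda h:(h[...,0]<18)&(h[...,1]>110)&(h[...,2]<150),.07)
c=np.hstack([cv2.resize(T["p"][220:300,100:220],(390,390*80//120)),cv2.resize(T["p"][225:285,310:400],(390,260))]);cv2.imwrite("pics/crop1.png",c[...,::-1])
E
```

```text
knob [361.59016393 258.6557377 ] [ 11   8  12  12 122] [216.96022727 256.40340909] [  5   5  15  15 176] (array([ 0.45151002, -0.21255234,  0.20971522]), np.float64(6.379103995988364e-05))
 depth 0.842613 [ 0.45210957 -0.21092975  0.21860158]
cover [193.71217712 264.50553506] [  6   7  26  26 542] [217.53394495 138.87522936] [  5   4  26  26 545] (array([0.44443206, 0.15356838, 0.18303588]), np.float64(0.0016974080664135841))
 depth 0.85476226 [0.44562919 0.1473509  0.20934811]
cap 558 [0.47060249 0.28542904 0.205114  ] [0.44353259 0.25795806 0.19027001] [0.49832888 0.31405661 0.21033724] ((0.47133374214172363, 0.285888671875), 0.028389979153871536)
323 244 [ 0.48351696 -0.13268949  0.19035253]
345 250 [ 0.46788065 -0.18535002  0.15613637]
rect [[0.392, -0.081], [0.58, -0.151], [0.509, -0.341], [0.324, -0.269]] ctr [ 0.45135743 -0.21087979  0.025     ] yaw -20.537236066964294
rect [[0.424, 0.358], [0.542, 0.339], [0.491, 0.069], [0.374, 0.09]] ctr [0.45787179 0.21437171 0.07      ] yaw -9.005784785465119
```

View pics/crop1.png

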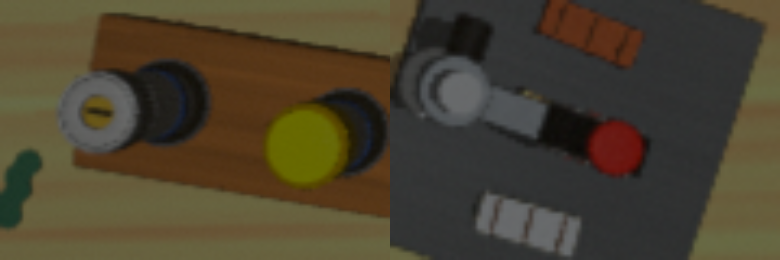

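The crop shows the steel ring with its brass hole on one barrel, the yellow cover on the other, and the red knob on the gauge head between the brick-red and white bars. So the buff bar is under the foot and I expect a reading of about 13 mm. Now moving above the knob with the fingers shut.

```bash
python3 -m crank '[{"dp":[0,0,-0.04],"delta_rot":[0,0,0],"fingers":-1},{"dp":[-0.0415,-0.0508,0],"delta_rot":[0,0,0],"fingers":-1},{"dp":[-0.0415,-0.0508,0],"delta_rot":[0,0,0],"fingers":-1},{"dp":[-0.0415,-0.0508,0],"delta_rot":[0,0,0],"fingers":-1},{"dp":[-0.0415,-0.0508,0],"delta_rot":[0,0,0],"fingers":-1},{"dp":[-0.0415,-0.0508,0],"delta_rot":[0,0,0],"fingers":-1},{"dp":[-0.0415,-0.0508,0],"delta_rot":[0,0,0],"fingers":-1},{"dp":[-0.0415,-0.0508,0],"delta_rot":[0,0,0],"fingers":-1},{"dp":[-0.0415,-0.0508,0],"delta_rot":[0,0,0],"fingers":-1},{"dp":[-0.0415,-0.0508,0],"delta_rot":[0,0,0],"fingers":-1},{"dp":[-0.0415,-0.0508,0],"delta_rot":[0,0,0],"fingers":-1},{"dp":[-0.0415,-0.0508,0],"delta_rot":[0,0,0],"fingers":-1}]' 30
python3 -m crank '[{"dp":[-0.0415,-0.0508,0],"delta_rot":[0,0,0],"fingers":-1},{"dp":[-0.0415,-0.0508,0],"delta_rot":[0,0,0],"fingers":-1},{"dp":[-0.0415,-0.0508,0],"delta_rot":[0,0,0],"fingers":-1},{"dp":[-0.0415,-0.0508,0],"delta_rot":[0,0,0],"fingers":-1},{"dp":[-0.0415,-0.0508,0],"delta_rot":[0,0,0],"fingers":-1},{"dp":[-0.0415,-0.0508,0],"delta_rot":[0,0,0],"fingers":-1},{"dp":[-0.0415,-0.0508,0],"delta_rot":[0,0,0],"fingers":-1},{"dp":[-0.0415,-0.0508,0],"delta_rot":[0,0,0],"fingers":-1},{"dp":[-0.0415,-0.0508,0],"delta_rot":[0,0,0],"fingers":-1},{"dp":[-0.0415,-0.0508,0],"delta_rot":[0,0,0],"fingers":-1},{"dp":[-0.0415,-0.0508,0],"delta_rot":[0,0,0],"fingers":-1},{"dp":[0,0,0],"delta_rot":[0,0,0],"fingers":-1}]'
cat > go.py <<'E'
import sys
from h import *
s=manip.sense();t=np.array([float(a) for a in sys.argv[1:4]])
d=t-s["tcp_pos"];b=R.from_quat(s["tool_rot"]).inv().apply(d)
print("tcp",s["tcp_pos"].round(4),"t",s["t"],"q",s["q"].round(2),"F",s["force"].round(2),"dp total",(b/0.5).round(4),"dist",np.linalg.norm(d).round(3))
E
python3 go.py 0.4515 -0.211 0.32
```

```text
t: 1.1
tcp_pos: [0.3593, 0.204, 0.3238]
tool_rot: [0.232, 0.973, -0.0, -0.0]
force: [0.7, 0.2, 0.4]
finger_gap: 0.002
gripper_force: 0.0
t: 2.1
tcp_pos: [0.4395, -0.1525, 0.3242]
tool_rot: [0.234, 0.972, -0.002, 0.002]
force: [1.3, -0.4, 0.2]
finger_gap: -0.002
gripper_force: 0.0
tcp [ 0.4395 -0.1525  0.3242] t 2.1 q [-0.57  0.28  1.8  -0.    1.06 -1.67] F [ 1.26 -0.36  0.21] dp total [-0.0745 -0.0932  0.0089] dist 0.06
```

```bash
python3 -m crank '[{"dp":[0,0,0],"delta_rot":[0,0,0],"fingers":-1},{"dp":[0,0,0],"delta_rot":[0,0,0],"fingers":-1},{"dp":[0,0,0],"delta_rot":[0,0,0],"fingers":-1}]' >/dev/null
python3 go.py 0.4515 -0.211 0.32
```

```text
tcp [ 0.4366 -0.1455  0.3236] t 2.35 q [-0.57  0.28  1.81  0.    1.06 -1.67] F [ 0.28  0.66 -0.61] dp total [-0.0856 -0.1035  0.007 ] dist 0.067
```

```bash
python3 -m crank '[{"dp":[-0.0214,-0.0259,0],"delta_rot":[0,0,0],"fingers":-1},{"dp":[-0.0214,-0.0259,0],"delta_rot":[0,0,0],"fingers":-1},{"dp":[-0.0214,-0.0259,0],"delta_rot":[0,0,0],"fingers":-1},{"dp":[-0.0214,-0.0259,0],"delta_rot":[0,0,0],"fingers":-1},{"dp":[0,0,0],"delta_rot":[0,0,0],"fingers":-1},{"dp":[0,0,0],"delta_rot":[0,0,0],"fingers":-1},{"dp":[0,0,0],"delta_rot":[0,0,0],"fingers":-1}]' >/dev/null
python3 go.py 0.4515 -0.211 0.32
python3 - <<'E'
from h import *
p,d=manip.snapshot("side");p2,_=manip.snapshot("wrist")
c=np.hstack([cv2.resize(p[180:360,140:300],(400,450)),cv2.resize(p2,(400,300))[:, :].copy() if 0 else cv2.copyMakeBorder(cv2.resize(p2,(400,300)),0,150,0,0,0)])
cv2.imwrite("pics/above.png",c[...,::-1])
E
```

```text
tcp [ 0.4517 -0.2121  0.3236] t 2.9333 q [-0.66  0.33  1.72  0.    1.09 -1.77] F [ 0.13 -0.34  0.08] dp total [0.0014 0.0018 0.0072] dist 0.004
```

View pics/above.png

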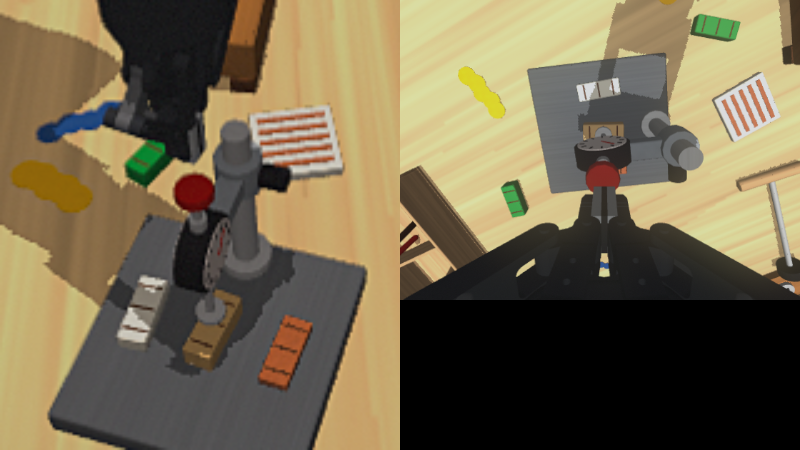

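The side view shows the shut fingertips at (190,155), directly above the knob (193,190), and the buff bar under the foot. The wrist view shows the knob just below the tips at (603,180). Going down in small steps.

```bash
python3 -m crank '[{"dp":[0,0,0.02],"delta_rot":[0,0,0],"fingers":-1},{"dp":[0,0,0.02],"delta_rot":[0,0,0],"fingers":-1},{"dp":[0,0,0.01],"delta_rot":[0,0,0],"fingers":-1},{"dp":[0,0,0],"delta_rot":[0,0,0],"fingers":-1},{"dp":[0,0,0],"delta_rot":[0,0,0],"fingers":-1},{"dp":[0,0,0],"delta_rot":[0,0,0],"fingers":-1}]'
python3 -m crank '[{"dp":[0,0,0.01],"delta_rot":[0,0,0],"fingers":-1},{"dp":[0,0,0.01],"delta_rot":[0,0,0],"fingers":-1},{"dp":[0,0,0],"delta_rot":[0,0,0],"fingers":-1},{"dp":[0,0,0],"delta_rot":[0,0,0],"fingers":-1},{"dp":[0,0,0],"delta_rot":[0,0,0],"fingers":-1}]'
```

```text
t: 3.53
tcp_pos: [0.4523, -0.2123, 0.2993]
tool_rot: [0.232, 0.973, -0.0, 0.0]
force: [-0.6, 0.0, 0.1]
finger_gap: -0.002
gripper_force: 0.0
t: 3.95
tcp_pos: [0.4523, -0.2124, 0.2891]
tool_rot: [0.232, 0.973, -0.0, 0.0]
force: [1.1, 0.1, 2.3]
finger_gap: -0.004
gripper_force: 0.9
```

```bash
python3 -m crank '[{"dp":[0,0,0.006],"delta_rot":[0,0,0],"fingers":-1},{"dp":[0,0,0.006],"delta_rot":[0,0,0],"fingers":-1},{"dp":[0,0,0.004],"delta_rot":[0,0,0],"fingers":-1},{"dp":[0,0,0],"delta_rot":[0,0,0],"fingers":-1},{"dp":[0,0,0],"delta_rot":[0,0,0],"fingers":-1}]'
for i in 1; do python3 -m crank '[{"dp":[0,0,0.002],"delta_rot":[0,0,0],"fingers":-1},{"dp":[0,0,0.002],"delta_rot":[0,0,0],"fingers":-1},{"dp":[0,0,0],"delta_rot":[0,0,0],"fingers":-1},{"dp":[0,0,0],"delta_rot":[0,0,0],"fingers":-1}]'; done
```

```text
t: 4.37
tcp_pos: [0.4523, -0.2125, 0.2809]
tool_rot: [0.232, 0.973, -0.0, 0.0]
force: [0.8, -0.0, 2.5]
finger_gap: -0.001
gripper_force: 1.2
t: 4.7
tcp_pos: [0.4523, -0.2124, 0.279]
tool_rot: [0.232, 0.973, -0.0, 0.0]
force: [1.3, -1.6, 2.9]
finger_gap: 0.001
gripper_force: 1.3
```

```bash
python3 -m crank '[{"dp":[0,0,0.002],"delta_rot":[0,0,0],"fingers":-1},{"dp":[0,0,0],"delta_rot":[0,0,0],"fingers":-1},{"dp":[0,0,0],"delta_rot":[0,0,0],"fingers":-1}]'
python3 -m crank '[{"dp":[0,0,0.001],"delta_rot":[0,0,0],"fingers":-1},{"dp":[0,0,0],"delta_rot":[0,0,0],"fingers":-1},{"dp":[0,0,0],"delta_rot":[0,0,0],"fingers":-1}]'
```

```text
t: 4.95
tcp_pos: [0.4523, -0.2124, 0.278]
tool_rot: [0.232, 0.973, -0.0, 0.0]
force: [1.6, -1.3, 3.0]
finger_gap: 0.001
gripper_force: 1.3
t: 5.2
tcp_pos: [0.4523, -0.2124, 0.2777]
tool_rot: [0.232, 0.973, -0.0, 0.0]
force: [0.7, -0.1, 4.6]
finger_gap: -0.001
gripper_force: 2.3
```

Contact with the bar shows: the motion shrank and the force jumped. Leaning about 1 mm further and holding.

```bash
python3 -m crank '[{"dp":[0,0,0.001],"delta_rot":[0,0,0],"fingers":-1},{"dp":[0,0,0],"delta_rot":[0,0,0],"fingers":-1},{"dp":[0,0,0.001],"delta_rot":[0,0,0],"fingers":-1},{"dp":[0,0,0],"delta_rot":[0,0,0],"fingers":-1}]'
python3 -m crank '[{"dp":[0,0,0],"delta_rot":[0,0,0],"fingers":-1},{"dp":[0,0,0],"delta_rot":[0,0,0],"fingers":-1},{"dp":[0,0,0],"delta_rot":[0,0,0],"fingers":-1},{"dp":[0,0,0],"delta_rot":[0,0,0],"fingers":-1}]'
```

```text
t: 5.53
tcp_pos: [0.4523, -0.2124, 0.2776]
tool_rot: [0.232, 0.973, -0.0, 0.001]
force: [-0.3, 1.0, 11.8]
finger_gap: 0.001
gripper_force: 5.6
t: 5.87
tcp_pos: [0.4523, -0.2124, 0.2776]
tool_rot: [0.232, 0.973, -0.0, 0.001]
force: [0.3, 1.1, 10.6]
finger_gap: 0.001
gripper_force: 5.6
```

```bash
python3 -m crank '[{"dp":[0,0,0],"delta_rot":[0,0,0],"fingers":-1},{"dp":[0,0,0],"delta_rot":[0,0,0],"fingers":-1},{"dp":[0,0,0],"delta_rot":[0,0,0],"fingers":-1},{"dp":[0,0,0],"delta_rot":[0,0,0],"fingers":-1},{"dp":[0,0,0],"delta_rot":[0,0,0],"fingers":-1},{"dp":[0,0,0],"delta_rot":[0,0,0],"fingers":-1},{"dp":[0,0,0],"delta_rot":[0,0,0],"fingers":-1},{"dp":[0,0,0],"delta_rot":[0,0,0],"fingers":-1},{"dp":[0,0,0],"delta_rot":[0,0,0],"fingers":-1},{"dp":[0,0,0],"delta_rot":[0,0,0],"fingers":-1}]'
python3 -m crank '[{"dp":[0,0,-0.01],"delta_rot":[0,0,0],"fingers":-1},{"dp":[0,0,-0.02],"delta_rot":[0,0,0],"fingers":-1},{"dp":[0,0,-0.04],"delta_rot":[0,0,0],"fingers":-1},{"dp":[0,0,-0.04],"delta_rot":[0,0,0],"fingers":-1},{"dp":[0,0,0],"delta_rot":[0,0,0],"fingers":-1},{"dp":[0,0,0],"delta_rot":[0,0,0],"fingers":-1}]'
python3 go.py 0.471 0.286 0.33
python3 - <<'E'
from h import *
p,d=manip.snapshot("side"); h=cv2.cvtColor(p[235:275,200:240],cv2.COLOR_RGB2HSV).astype(int);m=((h[...,0]<6)|(h[...,0]>174))&(h[...,1]>170)&(h[...,2]>60)
y,x=np.where(m);print("knob side px",x.mean()+200,y.mean()+235,len(x))
E
```

```text
t: 6.7
tcp_pos: [0.4523, -0.2124, 0.2776]
tool_rot: [0.232, 0.973, -0.0, 0.001]
force: [-0.4, 0.0, 11.5]
finger_gap: 0.002
gripper_force: 5.6
t: 7.2
tcp_pos: [0.4517, -0.212, 0.3314]
tool_rot: [0.232, 0.973, 0.0, -0.0]
force: [-0.8, 1.3, -0.3]
finger_gap: 0.001
gripper_force: 0.0
tcp [ 0.4517 -0.212   0.3314] t 7.2 q [-0.66  0.32  1.71 -0.    1.11 -1.77] F [-0.83  1.29 -0.31] dp total [0.4145 0.9064 0.0031] dist 0.498
knob side px 217.23626373626374 256.7967032967033 182
```

The knob sprang back up: it is at (217.2,256.8), as at the start. Now to the cap.

```bash
python3 -m crank '[{"dp":[0.0296,0.0647,0],"delta_rot":[0,0,0],"fingers":1},{"dp":[0.0296,0.0647,0],"delta_rot":[0,0,0],"fingers":1},{"dp":[0.0296,0.0647,0],"delta_rot":[0,0,0],"fingers":1},{"dp":[0.0296,0.0647,0],"delta_rot":[0,0,0],"fingers":1},{"dp":[0.0296,0.0647,0],"delta_rot":[0,0,0],"fingers":1},{"dp":[0.0296,0.0647,0],"delta_rot":[0,0,0],"fingers":1},{"dp":[0.0296,0.0647,0],"delta_rot":[0,0,0],"fingers":1},{"dp":[0.0296,0.0647,0],"delta_rot":[0,0,0],"fingers":1},{"dp":[0.0296,0.0647,0],"delta_rot":[0,0,0],"fingers":1},{"dp":[0,0,0],"delta_rot":[0,0,0],"fingers":1},{"dp":[0,0,0],"delta_rot":[0,0,0],"fingers":1},{"dp":[0,0,0],"delta_rot":[0,0,0],"fingers":1}]' >/dev/null
python3 go.py 0.471 0.286 0.33
python3 - <<'E'
from h import *
c=cam("wrist");p,d=manip.snapshot("wrist");cv2.imwrite("pics/w1.png",p[...,::-1]);np.savez("pics/w1.npz",p=p,d=d)
vs,us=np.mgrid[0:420:2,0:560:2];z=d[::2,::2]
P=np.array([atdepth(c,u,v,D) for u,v,D in zip(us.ravel(),vs.ravel(),z.ravel())]);
k=(np.hypot(P[:,0]-.471,P[:,1]-.286)<.05)&(P[:,2]>.199)&(P[:,2]<.213)&(z.ravel()>0)
q=P[k];print(k.sum(),np.median(q,0),cv2.minEnclosingCircle(q[:,:2].astype(np.float32)) if k.sum() else 0)
E
```

```text
tcp [0.4637 0.1074 0.3302] t 8.25 q [-0.01  0.29  1.76 -0.    1.09 -1.11] F [ 0.15 -0.72 -0.51] dp total [1.477e-01 3.255e-01 1.000e-04] dist 0.179
647 [0.46244884 0.26680295 0.20670695] ((0.4669015407562256, 0.27777689695358276), 0.026040062308311462)
```

View pics/w1.png

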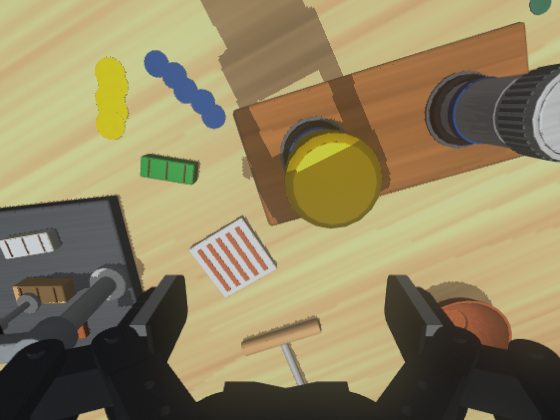

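The wrist view shows the yellow cover (333,180), the capped barrel entering at (545,110) on the right, and the gripper open. Moving over the cap.

```bash
python3 -m crank '[{"dp":[0.0296,0.0651,0],"delta_rot":[0,0,0],"fingers":1},{"dp":[0.0296,0.0651,0],"delta_rot":[0,0,0],"fingers":1},{"dp":[0.0296,0.0651,0],"delta_rot":[0,0,0],"fingers":1},{"dp":[0.0296,0.0651,0],"delta_rot":[0,0,0],"fingers":1},{"dp":[0.0296,0.0651,0],"delta_rot":[0,0,0],"fingers":1},{"dp":[0,0,0],"delta_rot":[0,0,0],"fingers":1},{"dp":[0,0,0],"delta_rot":[0,0,0],"fingers":1},{"dp":[0,0,0],"delta_rot":[0,0,0],"fingers":1}]' >/dev/null
python3 - <<'E'
from h import *
c=cam("wrist");p,d=manip.snapshot("wrist");cv2.imwrite("pics/w2.png",p[...,::-1])
vs,us=np.mgrid[0:420:2,0:560:2];z=d[::2,::2]
P=np.array([atdepth(c,u,v,D) for u,v,D in zip(us.ravel(),vs.ravel(),z.ravel())]);
k=(np.hypot(P[:,0]-.471,P[:,1]-.286)<.05)&(P[:,2]>.2)&(P[:,2]<.213)&(z.ravel()>0)
q=P[k];print(k.sum(),np.median(q,0),cv2.minEnclosingCircle(q[:,:2].astype(np.float32)))
E
python3 go.py 0.471 0.286 0.33
```

```text
1466 [0.46889833 0.28621885 0.20701555] ((0.46907514333724976, 0.2861522436141968), 0.02766355872154236)
tcp [0.472  0.2843 0.331 ] t 9.0167 q [ 0.34  0.4   1.59 -0.    1.16 -0.76] F [ 0.05  0.08 -0.27] dp total [0.0033 0.0021 0.0019] dist 0.002
```

View pics/w2.png

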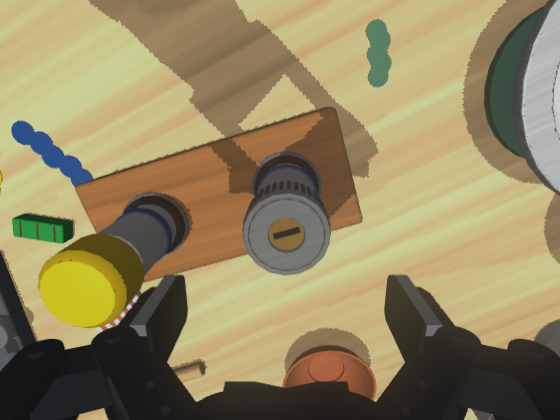

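The wrist view shows the cap top at (287,233), brass slot in the middle, lying between the fingers' lines. The cover is well left at (85,285). Cap centre is (0.4695, 0.286), top at 0.2065. Going down to grip.

```bash
python3 -m crank '[{"dp":[0.006,0.001,0],"delta_rot":[0,0,0],"fingers":1},{"dp":[0,0,0.035],"delta_rot":[0,0,0],"fingers":1},{"dp":[0,0,0.035],"delta_rot":[0,0,0],"fingers":1},{"dp":[0,0,0.035],"delta_rot":[0,0,0],"fingers":1},{"dp":[0,0,0.033],"delta_rot":[0,0,0],"fingers":1},{"dp":[0,0,0.02],"delta_rot":[0,0,0],"fingers":1},{"dp":[0,0,0.01],"delta_rot":[0,0,0],"fingers":1},{"dp":[0,0,0],"delta_rot":[0,0,0],"fingers":1},{"dp":[0,0,0],"delta_rot":[0,0,0],"fingers":1},{"dp":[0,0,0],"delta_rot":[0,0,0],"fingers":1}]'
python3 go.py 0.4695 0.286 0.247
```

```text
t: 9.85
tcp_pos: [0.47, 0.2881, 0.2484]
tool_rot: [0.232, 0.973, 0.001, 0.001]
force: [-0.5, -0.3, 0.6]
finger_gap: 1.004
gripper_force: 0.0
tcp [0.47   0.2881 0.2484] t 9.85 q [ 0.35  0.5   1.68 -0.    0.96 -0.76] F [-0.47 -0.28  0.56] dp total [-0.0009 -0.0042  0.0027] dist 0.003
```

```bash
python3 -m crank '[{"dp":[-0.001,-0.004,0.002],"delta_rot":[0,0,0],"fingers":0.6},{"dp":[0,0,0],"delta_rot":[0,0,0],"fingers":-1},{"dp":[0,0,0],"delta_rot":[0,0,0],"fingers":-1},{"dp":[0,0,0],"delta_rot":[0,0,0],"fingers":-1},{"dp":[0,0,0],"delta_rot":[0,0,0],"fingers":-1},{"dp":[0,0,0],"delta_rot":[0,0,0],"fingers":-1},{"dp":[0,0,0],"delta_rot":[0,0,0],"fingers":-1},{"dp":[0,0,0],"delta_rot":[0,0,0],"fingers":-1}]' 50
python3 go.py 0.4695 0.286 0.247
```

```text
t: 10.52
tcp_pos: [0.4692, 0.2862, 0.2472]
tool_rot: [0.232, 0.973, 0.0, 0.001]
force: [-0.7, -1.1, 5.7]
finger_gap: 0.605
gripper_force: 52.8
tcp [0.4692 0.2862 0.2472] t 10.5167 q [ 0.34  0.5   1.68 -0.    0.96 -0.76] F [-0.69 -1.12  5.66] dp total [-0.0006 -0.0001  0.0003] dist 0.0
```

Gripped. Trying counter-clockwise (negative about tool z) by 8 degrees.

```bash
python3 -m crank '[{"dp":[0,0,0],"delta_rot":[0,0,-0.011],"fingers":-1},{"dp":[0,0,0],"delta_rot":[0,0,-0.011],"fingers":-1},{"dp":[0,0,0],"delta_rot":[0,0,0],"fingers":-1},{"dp":[0,0,0],"delta_rot":[0,0,0],"fingers":-1}]'
python3 -c "
from h import *
s=manip.sense();print(s['ft_torque'].round(2),s['q'].round(3),s['tau'].round(2))"
```

```text
t: 10.85
tcp_pos: [0.4695, 0.2863, 0.2472]
tool_rot: [0.164, 0.986, 0.0, 0.001]
force: [-0.5, 0.2, 5.3]
finger_gap: 0.61
gripper_force: 52.9
[-0.01  0.09  0.04] [ 0.344  0.502  1.68   0.     0.957 -0.897] [-2.000e-02 -3.676e+01 -1.314e+01  2.000e-02 -1.000e-01  1.000e-02]
```

Turns freely with no torque, so counter-clockwise loosens. Continuing to about 80 degrees.

```bash
python3 -m crank '[{"dp":[0,0,0],"delta_rot":[0,0,-0.017],"fingers":-1},{"dp":[0,0,0],"delta_rot":[0,0,-0.017],"fingers":-1},{"dp":[0,0,0],"delta_rot":[0,0,-0.017],"fingers":-1},{"dp":[0,0,0],"delta_rot":[0,0,0],"fingers":-1}]'
python3 -c "
from h import *
s=manip.sense();print(s['ft_torque'].round(2),s['q'].round(3))"
python3 -m crank '[{"dp":[0,0,0],"delta_rot":[0,0,-0.017],"fingers":-1},{"dp":[0,0,0],"delta_rot":[0,0,-0.017],"fingers":-1},{"dp":[0,0,0],"delta_rot":[0,0,-0.017],"fingers":-1},{"dp":[0,0,0],"delta_rot":[0,0,-0.017],"fingers":-1},{"dp":[0,0,0],"delta_rot":[0,0,-0.017],"fingers":-1},{"dp":[0,0,0],"delta_rot":[0,0,-0.017],"fingers":-1},{"dp":[0,0,0],"delta_rot":[0,0,-0.017],"fingers":-1},{"dp":[0,0,0],"delta_rot":[0,0,-0.017],"fingers":-1},{"dp":[0,0,0],"delta_rot":[0,0,-0.017],"fingers":-1},{"dp":[0,0,0],"delta_rot":[0,0,0],"fingers":-1},{"dp":[0,0,0],"delta_rot":[0,0,0],"fingers":-1}]'
python3 -c "
from h import *
s=manip.sense();print(s['ft_torque'].round(2),s['q'].round(3))"
```

```text
t: 11.18
tcp_pos: [0.4696, 0.2864, 0.2471]
tool_rot: [0.003, 1.0, 0.0, 0.001]
force: [0.5, -0.1, 5.3]
finger_gap: 0.607
gripper_force: 52.9
[ 0.01  0.09 -0.  ] [ 0.344  0.502  1.68   0.     0.957 -1.22 ]
t: 12.1
tcp_pos: [0.4693, 0.2853, 0.2471]
tool_rot: [-0.458, 0.889, -0.001, 0.0]
force: [-1.4, -4.1, 6.9]
finger_gap: 0.604
gripper_force: 53.0
[-0.5   0.01  0.05] [ 3.440e-01  5.020e-01  1.681e+00 -2.000e-03  9.580e-01 -2.177e+00]
```

81 degrees turned. Trying a careful lift.

```bash
python3 -m crank '[{"dp":[0,0,-0.006],"delta_rot":[0,0,0],"fingers":-1},{"dp":[0,0,-0.006],"delta_rot":[0,0,0],"fingers":-1},{"dp":[0,0,0],"delta_rot":[0,0,0],"fingers":-1},{"dp":[0,0,0],"delta_rot":[0,0,0],"fingers":-1}]'
```

```text
t: 12.43
tcp_pos: [0.4693, 0.2854, 0.2524]
tool_rot: [-0.458, 0.889, -0.001, -0.0]
force: [2.6, -4.1, -0.7]
finger_gap: 0.609
gripper_force: 52.9
```

```bash
python3 -m crank '[{"dp":[0,0,-0.015],"delta_rot":[0,0,0],"fingers":-1},{"dp":[0,0,-0.015],"delta_rot":[0,0,0],"fingers":-1},{"dp":[0,0,-0.015],"delta_rot":[0,0,0],"fingers":-1},{"dp":[0,0,0],"delta_rot":[0,0,0],"fingers":-1}]'
python3 -m crank '[{"dp":[0,0,-0.03],"delta_rot":[0,0,0],"fingers":-1},{"dp":[0,0,-0.03],"delta_rot":[0,0,0],"fingers":-1},{"dp":[0,0,-0.03],"delta_rot":[0,0,0],"fingers":-1},{"dp":[0,0,-0.03],"delta_rot":[0,0,0],"fingers":-1},{"dp":[0,0,-0.02],"delta_rot":[0,0,0],"fingers":-1},{"dp":[0,0,0],"delta_rot":[0,0,0],"fingers":-1},{"dp":[0,0,0],"delta_rot":[0,0,0],"fingers":-1},{"dp":[0,0,0],"delta_rot":[0,0,0],"fingers":-1},{"dp":[0,0,0],"delta_rot":[0,0,0],"fingers":-1},{"dp":[0,0,0],"delta_rot":[0,0,0],"fingers":-1}]'
python3 - <<'E'
from h import *
p,d=manip.snapshot("side");q,_=manip.snapshot("wrist")
c=np.hstack([cv2.resize(p[40:220,150:310],(400,450)),cv2.copyMakeBorder(cv2.resize(q,(400,300)),0,150,0,0,0)])
cv2.imwrite("pics/end.png",c[...,::-1])
E
```

```text
t: 12.77
tcp_pos: [0.469, 0.2868, 0.2761]
tool_rot: [-0.458, 0.889, 0.001, 0.001]
force: [-0.1, -0.3, -0.7]
finger_gap: 0.605
gripper_force: 53.6
t: 13.6
tcp_pos: [0.4685, 0.2859, 0.3438]
tool_rot: [-0.458, 0.889, 0.0, -0.001]
force: [0.4, -0.3, -0.2]
finger_gap: 0.601
gripper_force: 53.7
```

View pics/end.png

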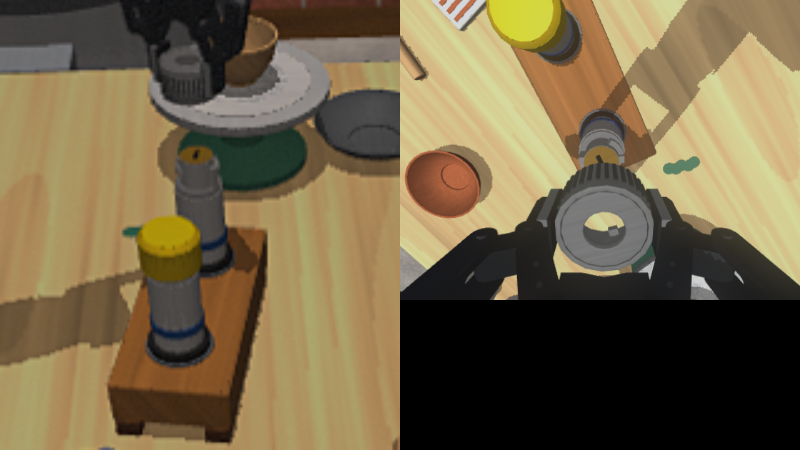

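The cap hangs level in the fingers at (190,78) in the side view and (605,225) in the wrist view. It is 97 mm above its seat, the neck is bare at (198,160), and the cover is undisturbed.

```bash
python3 -c "
from station import manip
print(manip.sign_off())"
```

```text
the job is handed in; nothing more can be done
None
```

I pressed the gauge onto the buff bar (about 13 mm of travel, so a 22 mm bar), held it for over a second and it sprang back; the cap unscrewed counter-clockwise, and I handed in with it held level in the gripper about 97 mm above its seat, with the dust cover and bars not touched.

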